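# Store the brass spring barrel in its flip-top canister

### The job

On the watchmaker's bench, flip the blue cap of its canister wide open, then lift the brass spring barrel out of the sorting tray and put it inside that canister, and press the blue cap fully shut over it. Leave the silver and black barrels in the tray, the red and yellow caps shut, and the loupe and screwdriver where they are.

Things in the scene. Friction and masses are not known exactly. Their poses are not given: they have to be found in the camera images.
- tray: Shallow square wooden tray with a green floor, fixed, 180 x 180 mm outside, walls 5 mm thick and 36 mm high, inner floor 5 to 6 mm up. Origin: centre of its underside; z up; axes parallel to its sides.
- barrel_brass: The part to store: a brass clock spring barrel standing in the tray among two others of the same shape. Toothed foot flange 32 mm (34 over the teeth) x 4 mm, drum 28 mm diameter up to 16 mm, then a round arbor 10 mm in diameter from 16 to 38 mm, which is the place to pinch it. About 60 g. Origin: centre of its underside; z along the arbor, up at the start.
- barrel_brass_mid (a point): Point on the brass barrel's axis, 19 mm above its underside (half its height).
- barrel_steel: Bystander: bright silver barrel of the same shape and size, in the tray. Origin: centre of its underside.
- barrel_black: Bystander: black barrel of the same shape and size, in the tray. Origin: centre of its underside.
- rack: Low dark wooden rack, fixed, board 94 x 290 x 12 mm with a strip along its far edge 24 mm high; three canisters stand on it in a row along its y. Origin: centre of its underside.
- canister_blue: The canister to use: round aluminium canister with a blue hinged cap, fixed on the rack. Outside diameter 64 mm, inside 58 mm, height 48 mm, floor 3 mm. Origin: centre of its underside; z up; its -x points to the cap's tab, its +x to the hinge.
- cap_blue (a joint): Angle of the blue cap about its hinge: 0 shut flat on the rim (it may start ajar up to 0.2), grows as it opens upward and away from the tab side, 1.57 upright, stop at 2.1. The hinge is stiff (about 0.03 N m) and the cap stays where it is left. The cap is a disc 66 mm in diameter, 5 mm thick.
- cap_blue_tab (a point): Centre of the blue cap's tab: a bar 14 mm wide (along the hinge) and 6 mm thick that sticks out 25 mm beyond the disc away from the hinge; this point is on its middle plane, 13 mm beyond the disc's edge, 82 mm from the hinge line. It can be pinched across its 14 mm width from above at any cap angle. Axes move with the cap: -x points out along the tab, y along the hinge.
- cap_blue_hinge (a point): Point on the blue cap's hinge line, 36 mm behind the canister's axis, at the rim's height (48 mm above the canister's underside). The hinge line runs along the canister's y.
- canister_red: Bystander: same canister with a red cap. Origin: centre of its underside.
- cap_red (a joint): Angle of the red cap, 0 shut.
- canister_yellow: Bystander: same canister with a yellow cap. Origin: centre of its underside.
- cap_yellow (a joint): Angle of the yellow cap, 0 shut.
- loupe: Bystander: loose black eye loupe standing on the bench, 36 mm in diameter, 30 mm tall. Origin: centre of its underside.
- screwdriver: Bystander: loose screwdriver lying on the bench, 150 mm long. Origin: under its middle; x along it.
Mind the look-alikes: they are no part of the job. Of the things that look like the barrel_brass, the middle-sized one is meant.

How it is judged:
By the outcome, as a careful person would: the job done as asked, in the order asked, and still so for the second after the job is handed in, with the robot touching nothing.
It also fails if it takes over 61 s, if anything falls off the work surface, if the arm or the gripper's body presses on something with over 40 N, if the wrist force passes 120 N, or if a joint passes its speed limit or range.

### The arm

A 6-joint arm with a two-finger parallel gripper is mounted at the origin on the work surface. World frame = base frame: x ahead of the robot, y to its left, z up, the work surface at z = 0. Lengths are in m, angles in rad, forces in N, time in s.
With the tool pointing down it reaches from about 0.275 to 1 m from the base axis. Payload 8.4 kg.
Tool frame: the origin (TCP) lies midway between the tips of the shut fingers; the grasp point (between the pads) lies 19 mm behind it (ctrl.pinch_z is the distance from the TCP to the grasp point, in m); z points along the fingers, y is the line along which they close (so a half turn about z gives the same grasp; the last joint's range is limited). The gripper opens to 85 mm and grips with 20 to 120 N. Pads are 22 mm wide; open, the fingers measure 114 mm over their backs; the gripper's body (76 mm by 85 mm) begins 54 mm behind the grasp point. The pads swing forward as they close: fully open they stand 13 mm farther back than shut.
Start: joints at [1.14, 0.353, 1.633, -0, 1.155, -0.002], TCP at [0.26, 0.568, 0.231] pointing down, gripper open.
Joint ranges: [-2.63, 2.63], [-0.92, 2.1], [0.06, 2.66], [-1.3, 4.44], [0, 2.69], [-3.02, 3.02]. Speed limits (rad/s): [2.22, 2.22, 2.79, 3.14, 3.14, 3.14].

### API

Orientations are given as a unit quaternion [x, y, z, w].
In Python, from bench import monitor, camera, camera_info, close_job, spotter, ctrl gives the robot as it stands.
- The arm moves only by the tool move_arm, never from a script. Its argument "plan" is a list of rows, each an object of numbers: "dx", "dy", "dz": the shift along the tool's x, y, z normalised to -1 to 1, where 1 is 30 mm; "ax", "ay", "az": the turn, a rotation vector about the tool's x, y, z normalised to -1 to 1, where 1 is 8 degrees; "gripper": the opening, from 0 (shut) to 1 (fully open). A call has 1 to 12 rows; each row shifts and turns the commanded pose from where the row before left it, along the tool's axes as they then stand; what a row does not reach is not made up. A row lasts 1/10 s, in which the tool goes at most 50 mm and 8.59 degrees, less where a joint would pass 70% of its speed; a pose out of reach is approached as far as the arm can. A call with a number of a shift or a turn outside -1 to 1 is refused whole. A call with a gripper value outside its range is refused whole. The fingers move at their own pace and stop on an object; "grip_force" is the grip in N (left out, the last holds). Time passes only in rows, so rows that do not move let the fingers close. It gives the time, the measured TCP pose, the force, the opening and the grip force at its end, in the units of the state.
- monitor.observe(): the state, without advancing time (a new reading comes with each control period).
- camera(name): name is "scene" or "side" or "wrist"; returns the picture (384x512x3 uint8, blue, green, red); there is no depth.
- camera_info(name): a dict with "mtx" (3x3 intrinsics, pixels), "R" (3x3) and "t" (3): a world point X has camera coordinates R X + t; the wrist camera has in their place "T_tool_cam" (4x4, takes a point from camera to tool coordinates, whose origin is the TCP and whose axes are the flange's). Camera axes: x right, y down, z forward; pixel columns grow to the right and rows downward; lengths in m; the calibration is good to about 2 mm. A picture is of the moment at which its call begins: read the wrist's pose just before it. camera_info takes no time and is no camera call.
- close_job(): hands the job in; it is judged then, once.
Trained networks look in the newest picture that a camera, given by its name, has taken for a name from the list of things; names that differ only in an ending like _2 or _b are one class to them, and where a whole thing is asked for, a point or a joint stands for the part that bears it (a point fixed in the world has none). Each returns a list of dicts, best first, with "conf" (0 to 1); they miss things now and then, are a little off and sometimes report something else, mostly with a low value. They report only what shows in the picture. A call takes as long as a camera call. They do not tell look-alikes from the thing itself.
- spotter.regions_of(camera, target): "pixels" (384x512 bool, what is visible of it) and "location" ([row, column] in pixels, amid what is visible of it).
- spotter.spot_point(camera, target): "location" ([row, column] in pixels: a listed point, or the origin of a listed thing).
The state is a dict: "t": time; "joint_positions": joint angles; "qvel": joint speeds; "joint_efforts": joint torques, N m; "ee_pos": TCP position; "orientation": TCP orientation; "wrist_force": force on the tool from outside, world axes, zero at the start; "moment": the same for the moment, N m; "width": opening from 0.0 (shut) to 1.0 (fully open); "finger_force": force on a finger pad.
Only numpy, scipy, OpenCV 4.12 (cv2) and the standard library are available. Lean on these libraries where they do the work, as an engineer would, in place of code of your own. Each camera call takes 0.05 s, during which the arm holds its last target. There are 200 camera calls.

## Working session

There is one attempt and no reset: what is moved stays moved. The work goes in short steps, Python scripts to look and compute and a tool call to move; the robot and the scene stay as the last step left them, time stands still between calls to the robot, and variables do not carry over. Pictures are saved under pics/ and viewed, at most 12 in all, crops included, and the job is handed in when it is done.

Besides the shell and the picture viewer there is one more tool, called after "Request:" as name(argument=value, ...), one argument or row to a line, values as JSON. move_arm: Moves the arm, as the interface text tells. Scaled input: -1 to 1 covers 30 mm each way for a shift and 8 degrees each way for a turn. Its arguments: {"type":"object","properties":{"plan":{"type":"array"},"grip_force":{"type":"number"}},"required":["plan"]}

```bash
ls; mkdir -p pics; python3 - <<'E'
from bench import *
import cv2,numpy as np
s=monitor.observe();print({k:np.round(v,3).tolist() for k,v in s.items()});print(ctrl.pinch_z)
a=camera("scene");b=camera("side")
cv2.imwrite("pics/scene0.png",a);cv2.imwrite("pics/side0.png",b)
for c in("scene","side"):
  i=camera_info(c);print(c,np.round(i["mtx"],1).tolist(),np.round(-i["R"].T@i["t"],3),np.round(i["R"],2).tolist())
  for n in("barrel_brass","canister_blue","cap_blue_tab","cap_blue_hinge","tray","loupe"):
    print(n,[(np.round(d["location"],1).tolist(),round(d["conf"],2)) for d in spotter.spot_point(c,n)])
print(camera_info("wrist")["T_tool_cam"].round(3).tolist(), camera_info("wrist")["mtx"].round(1).tolist())
E
```

```text
pics
{'t': 0.0, 'joint_positions': [1.14, 0.354, 1.634, -0.0, 1.155, -0.002], 'qvel': [0.001, 0.0, -0.001, -0.0, -0.001, -0.001], 'joint_efforts': [-0.002, -60.526, -34.206, -0.0, 0.01, -0.0], 'ee_pos': [0.26, 0.568, 0.231], 'orientation': [0.213, 0.977, -0.001, -0.0], 'wrist_force': [0.321, -0.834, -0.815], 'moment': [-0.01, 0.021, -0.027], 'finger_force': 0.0, 'width': 0.999}
0.0187
scene [[429.1, 0.0, 252.6], [0.0, 429.1, 190.0], [0.0, 0.0, 1.0]] [ 0.992 -0.346  0.789] [[0.66, 0.76, -0.0], [0.6, -0.52, -0.6], [-0.45, 0.39, -0.8]]
barrel_brass [([318.0, 243.1], 0.87), ([260.7, 218.3], 0.52), ([339.8, 210.4], 0.45)]
canister_blue [([182.2, 276.0], 0.66)]
cap_blue_tab [([151.1, 262.0], 0.86)]
cap_blue_hinge [([178.6, 285.9], 0.95)]
tray [([247.3, 206.8], 0.96)]
loupe [([149.1, 234.8], 0.71), ([257.2, 218.8], 0.2)]
side [[352.6, 0.0, 260.1], [0.0, 352.6, 193.3], [0.0, 0.0, 1.0]] [0.346 0.548 0.655] [[-0.92, -0.38, 0.0], [-0.28, 0.68, -0.68], [0.26, -0.62, -0.74]]
barrel_brass [([155.9, 256.7], 0.65), ([139.3, 222.4], 0.65), ([125.8, 235.7], 0.47)]
canister_blue [([220.7, 246.9], 0.76)]
cap_blue_tab [([207.9, 267.5], 0.75)]
cap_blue_hinge [([202.5, 232.6], 0.64), ([241.6, 305.9], 0.18)]
tray [([161.9, 269.2], 0.87)]
loupe [([242.7, 306.2], 0.46)]
[[-0.0, -0.951, -0.31, 0.079], [1.0, -0.0, -0.0, -0.001], [-0.0, -0.31, 0.951, -0.142], [0.0, 0.0, 0.0, 1.0]] [[317.3, 0.0, 258.6], [0.0, 317.3, 190.4], [0.0, 0.0, 1.0]]
```

View pics/scene0.png

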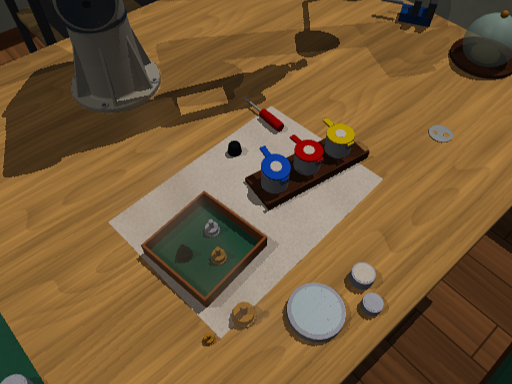

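View pics/side0.png

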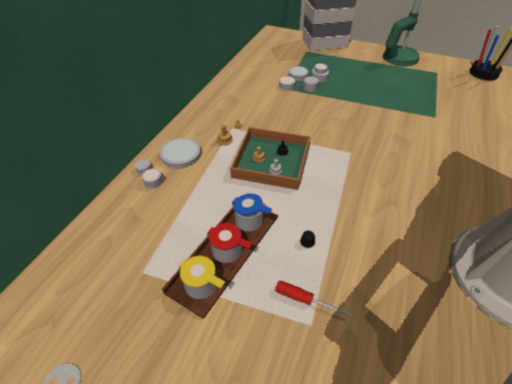

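Scene: the blue canister is at about (172,275), red (150,308), yellow (134,340), and the tray at (247,205). Brass candidates are the tray one at (256,218), a big one outside at (315,243) and a tiny one at (340,208). The middle-sized one is in the tray; in the side view it is at (156,258).

```bash
cat > h.py <<'E'
from bench import *
import cv2,numpy as np
def ray(c,px,pose=None):
    i=camera_info(c);d=np.linalg.inv(i["mtx"])@[px[1],px[0],1.]
    if c=="wrist":
        from scipy.spatial.transform import Rotation as Ro
        T=i["T_tool_cam"];R=Ro.from_quat(pose[1]).as_matrix()
        return np.array(pose[0])+R@T[:3,3],R@T[:3,:3]@d
    return -i["R"].T@i["t"],i["R"].T@d
def plane(c,px,z,pose=None):
    o,d=ray(c,px,pose);return o+d*(z-o[2])/d[2]
def tri(rays):
    A=0;b=0
    for o,d in rays:
        d=d/np.linalg.norm(d);P=np.eye(3)-np.outer(d,d);A=A+P;b=b+P@o
    return np.linalg.solve(A,b)
def proj(c,X):
    i=camera_info(c);p=i["mtx"]@(i["R"]@np.array(X)+i["t"]);return (p[:2]/p[2])[::-1]
E
python3 - <<'E'
from h import *
cv2.imwrite("pics/crop0.png",cv2.resize(camera("scene")[190:360,130:280],None,fx=4,fy=3.5,interpolation=cv2.INTER_CUBIC)[:600])
camera("side")
for n in("barrel_brass","barrel_steel","barrel_black","barrel_brass_mid","canister_blue","canister_red","canister_yellow","cap_blue_tab","cap_blue_hinge","tray","rack","loupe"):
  z={"canister_blue":.012,"canister_red":.012,"canister_yellow":.012,"cap_blue_tab":.063,"cap_blue_hinge":.06,"tray":0,"rack":0,"loupe":0,"barrel_brass_mid":.025}.get(n,.006)
  r={c:spotter.spot_point(c,n) for c in("scene","side")}
  for c in r:
    for d in r[c][:4]: print(n,c,np.round(d["location"],1).tolist(),round(d["conf"],2),plane(c,d["location"],z).round(3))
  if all(r.values()): print("   tri",tri([ray(c,r[c][0]["location"]) for c in r]).round(3))
E
```

```text
barrel_brass scene [316.6, 240.0] 0.7 [ 0.755 -0.172  0.006]
barrel_brass scene [256.7, 217.3] 0.54 [ 0.628 -0.127  0.006]
barrel_brass scene [340.6, 211.2] 0.5 [ 0.755 -0.24   0.006]
barrel_brass side [141.1, 223.8] 0.77 [ 0.751 -0.152  0.006]
barrel_brass side [157.3, 257.9] 0.51 [ 0.633 -0.125  0.006]
barrel_brass side [126.4, 239.2] 0.47 [ 0.739 -0.232  0.006]
   tri [ 0.755 -0.167 -0.006]
barrel_steel scene [228.1, 213.8] 0.71 [ 0.569 -0.09   0.006]
barrel_steel scene [181.6, 275.6] 0.25 [0.563 0.095 0.006]
barrel_steel side [170.1, 276.7] 0.7 [ 0.567 -0.097  0.006]
   tri [ 0.568 -0.092  0.009]
barrel_black scene [259.4, 185.5] 0.46 [ 0.59  -0.18   0.006]
barrel_black side [152.8, 285.0] 0.49 [ 0.57  -0.172  0.006]
   tri [ 0.578 -0.18  -0.006]
barrel_brass_mid scene [307.2, 243.9] 0.72 [ 0.751 -0.16   0.025]
barrel_brass_mid scene [255.3, 217.6] 0.57 [ 0.635 -0.13   0.025]
barrel_brass_mid scene [335.8, 206.6] 0.54 [ 0.748 -0.244  0.025]
barrel_brass_mid side [135.2, 221.8] 0.76 [ 0.756 -0.153  0.025]
barrel_brass_mid side [123.9, 235.7] 0.44 [ 0.743 -0.217  0.025]
barrel_bras
[... 707 characters left out ...]
] 0.66 [0.526 0.088 0.063]
   tri [ 0.387  0.19  -0.1  ]
cap_blue_hinge scene [182.6, 286.6] 0.56 [0.61  0.081 0.06 ]
cap_blue_hinge side [198.5, 235.4] 0.85 [0.601 0.079 0.06 ]
   tri [0.606 0.08  0.058]
tray scene [253.0, 206.5] 0.75 [ 0.604 -0.137  0.   ]
tray side [161.7, 271.8] 0.57 [ 0.593 -0.129  0.   ]
tray side [281.8, 199.7] 0.31 [0.597 0.267 0.   ]
   tri [ 0.598 -0.136 -0.008]
rack scene [167.1, 307.8] 0.56 [0.578 0.187 0.   ]
rack side [250.6, 230.3] 0.81 [0.572 0.175 0.   ]
   tri [0.575 0.181 0.004]
loupe scene [148.0, 233.8] 0.58 [0.414 0.093 0.   ]
loupe side [241.2, 307.4] 0.64 [0.423 0.086 0.   ]
loupe side [248.3, 226.8] 0.37 [0.582 0.173 0.   ]
   tri [0.421 0.089 0.007]
```

View pics/crop0.png

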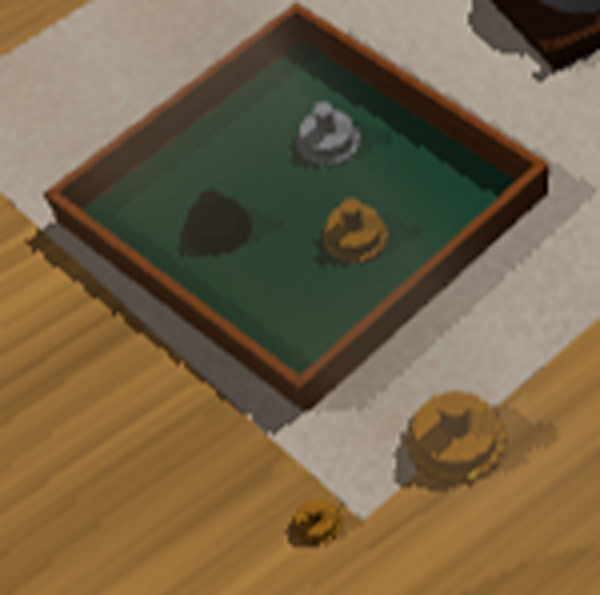

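In the crop, the middle-sized brass barrel stands in the tray at crop (355,232). The big one at (457,440) and the tiny one at (316,522) are decoys outside it. I'll move above the blue canister for a wrist-camera view.

Request:
move_arm(
  plan=[
    {"az":-0.83},
    {"az":-0.83},
    {"az":-0.84},
    {"dx":-0.6,"dy":-1},
    {"dx":-0.6,"dy":-1},
    {"dx":-0.6,"dy":-1},
    {"dx":-0.6,"dy":-1},
    {"dx":-0.6,"dy":-1},
    {"dx":-0.6,"dy":-1},
    {"dx":-0.6,"dy":-1},
    {"dx":-0.6,"dy":-1},
    {"dx":-0.6,"dy":-1},
  ],
)

```text
schema error: expected keys dx, dy, dz, ax, ay, az, gripper
```

Request:
move_arm(
  plan=[
    {"dx":-0.6,"dy":-1},
    {"dx":-0.6,"dy":-1},
    {"dx":-0.6,"dy":-1},
    {"dx":-0.6,"dy":-1},
    {"dx":-0.6,"dy":-1},
    {"dx":-0.6,"dy":-1},
    {},
    {},
  ],
)

```text
schema error: expected keys dx, dy, dz, ax, ay, az, gripper
```

```bash
cat >> h.py <<'E'
def wpose():
    s=monitor.observe();return (s["ee_pos"],s["orientation"])
def look(names,save=None):
    p=wpose();im=camera("wrist")
    print("pose",np.round(p[0],4),np.round(p[1],3),"t",monitor.observe()["t"])
    if save: cv2.imwrite(save,im)
    for n,z in names:
        for d in spotter.spot_point("wrist",n)[:4]:
            print(n,np.round(d["location"],1).tolist(),round(d["conf"],2),plane("wrist",d["location"],z,p).round(4))
    return p,im
E
python3 - <<'E'
from h import *
look([("canister_blue",.012),("cap_blue_tab",.063),("cap_blue_hinge",.06),("canister_red",.012),("cap_red",.065),("canister_yellow",.012),("barrel_brass",.006),("loupe",0)],"pics/w1.png")
E
```

```text
pose [0.2599 0.5684 0.2313] [ 0.213  0.977 -0.     0.   ] t 2.05Traceback (most recent call last):
  File "<stdin>", line 2, in <module>
  File "h.py", line 26, in look
    for d in spotter.spot_point("wrist",n)[:4]:
             ~~~~~~~~~~~~~~~~~~^^^^^^^^^^^
ValueError: it knows: barrel_black, barrel_brass, barrel_brass_mid, barrel_steel, canister_blue, canister_red, canister_yellow, cap_blue_hinge, cap_blue_tab, loupe, rack, screwdriver, tray
```

View pics/w1.png

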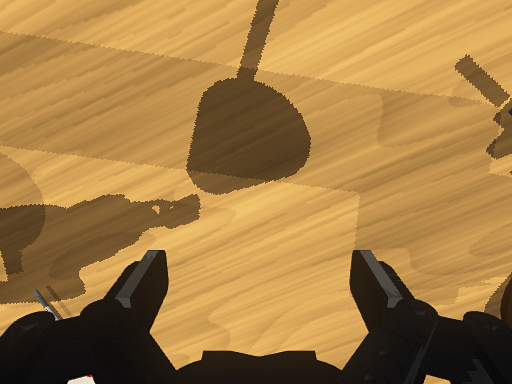

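The call was refused because every row needs all the keys, so the arm hasn't moved. This view only shows bench and the fingers at the bottom of the image. I'll redo the move with full rows.

Request:
move_arm(
  plan=[
    {"dx":0,"dy":0,"dz":0,"ax":0,"ay":0,"az":-0.83,"gripper":1},
    {"dx":0,"dy":0,"dz":0,"ax":0,"ay":0,"az":-0.83,"gripper":1},
    {"dx":0,"dy":0,"dz":0,"ax":0,"ay":0,"az":-0.84,"gripper":1},
    {"dx":-0.7,"dy":-1,"dz":0,"ax":0,"ay":0,"az":0,"gripper":1},
    {"dx":-0.7,"dy":-1,"dz":0,"ax":0,"ay":0,"az":0,"gripper":1},
    {"dx":-0.7,"dy":-1,"dz":0,"ax":0,"ay":0,"az":0,"gripper":1},
    {"dx":-0.7,"dy":-1,"dz":0,"ax":0,"ay":0,"az":0,"gripper":1},
    {"dx":-0.7,"dy":-1,"dz":0,"ax":0,"ay":0,"az":0,"gripper":1},
    {"dx":-0.7,"dy":-1,"dz":0,"ax":0,"ay":0,"az":0,"gripper":1},
    {"dx":-0.7,"dy":-1,"dz":0,"ax":0,"ay":0,"az":0,"gripper":1},
    {"dx":-0.7,"dy":-1,"dz":0,"ax":0,"ay":0,"az":0,"gripper":1},
    {"dx":-0.7,"dy":-1,"dz":0,"ax":0,"ay":0,"az":0,"gripper":1},
  ],
  grip_force=20,
)

```text
t: 3.45
ee_pos: [0.4274, 0.2829, 0.2315]
orientation: [0.04, 0.999, 0.0, 0.0]
wrist_force: [-0.1, 0.4, 0.4]
width: 1.003
finger_force: 0.0
```

Request:
move_arm(
  plan=[
    {"dx":-0.7,"dy":-1,"dz":0,"ax":0,"ay":0,"az":0,"gripper":1},
    {"dx":-0.7,"dy":-1,"dz":0,"ax":0,"ay":0,"az":0,"gripper":1},
    {"dx":-0.7,"dy":-1,"dz":0,"ax":0,"ay":0,"az":0,"gripper":1},
    {"dx":-0.7,"dy":-1,"dz":0,"ax":0,"ay":0,"az":0,"gripper":0.6},
    {"dx":-0.7,"dy":-1,"dz":0,"ax":0,"ay":0,"az":0,"gripper":0.6},
    {"dx":-0.7,"dy":-1,"dz":0,"ax":0,"ay":0,"az":0,"gripper":0.6},
    {"dx":0,"dy":0,"dz":0,"ax":0,"ay":0,"az":0,"gripper":0.6},
    {"dx":0,"dy":0,"dz":0,"ax":0,"ay":0,"az":0,"gripper":0.6},
  ],
)

```text
t: 4.25
ee_pos: [0.5381, 0.0943, 0.2312]
orientation: [0.041, 0.999, 0.0, -0.0]
wrist_force: [-0.1, -0.2, -0.1]
width: 0.598
finger_force: 0.0
```

```bash
python3 - <<'E'
from h import *
look([("canister_blue",.012),("cap_blue_tab",.063),("cap_blue_hinge",.06),("canister_red",.012),("canister_yellow",.012),("barrel_brass",.006),("barrel_brass_mid",.025),("loupe",0)],"pics/w2.png")
E
```

```text
pose [0.5381 0.0943 0.2312] [ 0.041  0.999  0.    -0.   ] t 4.3
canister_blue [181.2, 255.5] 0.73 [0.5641 0.0875 0.012 ]
cap_blue_tab [157.8, 256.9] 0.74 [0.5251 0.0927 0.063 ]
cap_blue_hinge [227.3, 249.0] 0.65 [0.6012 0.0778 0.06  ]
canister_red [184.4, 332.9] 0.89 [0.5756 0.179  0.012 ]
canister_yellow [188.6, 413.0] 0.8 [0.5887 0.2744 0.012 ]
barrel_brass [319.4, 36.3] 0.82 [ 0.742  -0.2365  0.006 ]
barrel_brass [242.1, 95.9] 0.57 [ 0.6304 -0.1241  0.006 ]
barrel_brass_mid [250.5, 86.7] 0.83 [ 0.6318 -0.1266  0.025 ]
barrel_brass_mid [324.7, 29.2] 0.83 [ 0.735  -0.2311  0.025 ]
loupe [54.7, 242.5] 0.79 [0.4238 0.0852 0.    ]
```

View pics/w2.png

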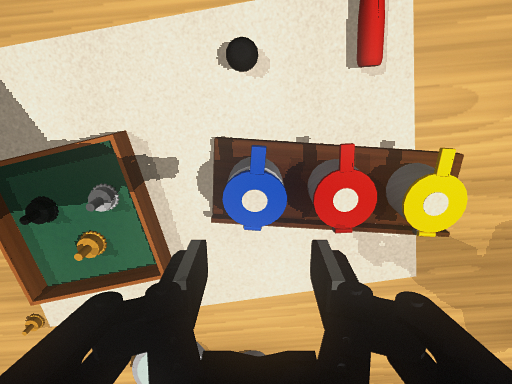

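The wrist picture shows the blue cap disc at (200,255) with its tab up at (160,259), the brass barrel in the tray at (245,90), steel (197,102), black (210,40) and loupe (54,242). I'll fit the cap model to the blue silhouettes in all three cameras.

```bash
cat > fit.py <<'E'
from h import *
from scipy.optimize import minimize
from scipy.spatial.transform import Rotation as Ro
a=np.linspace(0,2*np.pi,48,endpoint=False)
def geom(p):   # x,y,yaw,theta -> lists of convex parts (world pts)
    x,y,yaw,th=p
    D=np.array([[-36+33*np.cos(t),33*np.sin(t),z] for t in a for z in(0,5)])
    T=np.array([[X,Y,z] for X in(-66,-94) for Y in(-7,7) for z in(-.5,5.5)])
    Rh=Ro.from_euler("y",th).as_matrix()  # about +y: -x side goes up
    Rz=Ro.from_euler("z",yaw).as_matrix()
    return [((Q/1000@Rh.T)+[.036,0,.060])@Rz.T+[x,y,0] for Q in(D,T)]
def cams(names,pose):
    out={}
    for c in names:
        i=camera_info(c)
        if c=="wrist":
            R=np.eye(4);R[:3,:3]=Ro.from_quat(pose[1]).as_matrix();R[:3,3]=pose[0]
            W=np.linalg.inv(R@i["T_tool_cam"]);out[c]=(i["mtx"],W[:3,:3],W[:3,3])
        else: out[c]=(i["mtx"],i["R"],np.ravel(i["t"]))
    return out
def blue(im,guess_px,r=60):
    h=cv2.cvtColor(im,cv2.COLOR_BGR2HSV);m=((h[...,0]>100)&(h[...,0]<130)&(h[...,1]>130)&(h[...,2]>40)).astype(np.uint8)
    w=np.zeros_like(m);cv2.circle(w,(int(guess_px[1]),int(guess_px[0])),r,1,-1);m*=w
    cs,_=cv2.findContours(m,cv2.RETR_EXTERNAL,cv2.CHAIN_APPROX_NONE)
    o=np.zeros_like(m);cv2.drawContours(o,[max(cs,key=cv2.contourArea)],-1,1,-1);return o
def render(p,cam):
    K,R,t=cam;o=np.zeros((384*4,512*4),np.uint8)
    for Q in geom(p):
        q=(Q@R.T+t)@K.T;q=q[:,:2]/q[:,2:]
        cv2.fillConvexPoly(o,cv2.convexHull(np.round((q+.5)*4*16).astype(np.int32)),1,shift=4)
    return cv2.resize(o.astype(np.float32),(512,384),interpolation=cv2.INTER_AREA)
def fit(masks,cs,p0,scale=(.006,.006,.05,.08)):
    def cost(u):
        p=p0+u*scale;s=0
        for c in masks:
            r=render(p,cs[c]);s+=np.abs(r-masks[c]).sum()/masks[c].sum()
        return s
    best=min((minimize(cost,u0,method="Nelder-Mead",options=dict(initial_simplex=np.vstack([u0,u0+np.eye(4)]),xatol=.01,fatol=1e-4)) for u0 in (np.zeros(4),np.array([.5,-.5,0,1.]))),key=lambda r:r.fun)
    return p0+best.x*scale,best.fun
E
cat > run.py <<'E'
from fit import *
pose=wpose();p0=np.array([.564,.090,-.13,.1])
ims={c:camera(c) for c in("wrist","scene","side")}
g={"wrist":(190,256),"scene":(168,275),"side":(208,250)}
m={c:blue(ims[c],g[c],50 if c=="wrist" else 32) for c in ims}
cs=cams(ims,pose)
print({c:int(m[c].sum()) for c in m})
for sub in(("wrist","scene","side"),("wrist",),("scene","side"),("wrist","scene"),("wrist","side")):
    p,f=fit({c:m[c] for c in sub},cs,p0);print(sub,p.round(4),round(f,3))
E
python3 run.py
```

```text
{'wrist': 3308, 'scene': 707, 'side': 540}
('wrist', 'scene', 'side') [ 0.566   0.0877 -0.1592  0.1849] 0.332
('wrist',) [ 0.5648  0.0867 -0.1598  0.2222] 0.052
('scene', 'side') [ 0.566   0.0885 -0.1771  0.1939] 0.231
('wrist', 'scene') [ 0.5658  0.0873 -0.1498  0.2023] 0.165
('wrist', 'side') [ 0.567   0.0865 -0.1573  0.1525] 0.215
```

Request:
move_arm(
  plan=[
    {"dx":0,"dy":0,"dz":0,"ax":0,"ay":0,"az":0.49,"gripper":0.5},
    {"dx":0.6,"dy":-0.08,"dz":0.8,"ax":0,"ay":0,"az":0,"gripper":0.5},
    {"dx":0,"dy":0,"dz":0.9,"ax":0,"ay":0,"az":0,"gripper":0.5},
    {"dx":0,"dy":0,"dz":0.9,"ax":0,"ay":0,"az":0,"gripper":0.5},
    {"dx":0,"dy":0,"dz":0.9,"ax":0,"ay":0,"az":0,"gripper":0.5},
    {"dx":0,"dy":0,"dz":0.5,"ax":0,"ay":0,"az":0,"gripper":0.5},
    {"dx":0,"dy":0,"dz":0,"ax":0,"ay":0,"az":0,"gripper":0.5},
    {"dx":0,"dy":0,"dz":0,"ax":0,"ay":0,"az":0,"gripper":0.5},
  ],
)

```text
t: 5.65
ee_pos: [0.52, 0.0951, 0.1115]
orientation: [0.074, 0.997, -0.0, -0.0]
wrist_force: [0.2, -0.4, 0.7]
width: 0.499
finger_force: 0.0
```

```bash
python3 - <<'E'
from h import *
p,im=look([("cap_blue_tab",.078),("cap_blue_hinge",.06)],"pics/w3.png")
E
```

```text
pose [0.52   0.0951 0.1115] [ 0.074  0.997 -0.    -0.   ] t 5.7
cap_blue_tab [228.9, 258.8] 0.65 [0.522  0.0939 0.078 ]
cap_blue_hinge [316.1, 256.8] 0.69 [0.5997 0.0809 0.06  ]
cap_blue_hinge [343.1, 36.2] 0.36 [ 0.5994 -0.089   0.06  ]
```

View pics/w3.png

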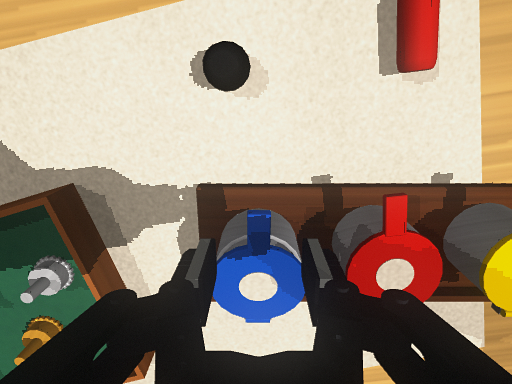

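The wrist picture shows the tab at (230,259) midway between the finger pads (207 and 307) and parallel to them. I'll go down and pinch.

Request:
move_arm(
  plan=[
    {"dx":0,"dy":0,"dz":0.75,"ax":0,"ay":0,"az":0,"gripper":0.5},
    {"dx":0,"dy":0,"dz":0.73,"ax":0,"ay":0,"az":0,"gripper":0.3},
    {"dx":0,"dy":0,"dz":0,"ax":0,"ay":0,"az":0,"gripper":0.1},
    {"dx":0,"dy":0,"dz":0,"ax":0,"ay":0,"az":0,"gripper":0.1},
    {"dx":0,"dy":0,"dz":0,"ax":0,"ay":0,"az":0,"gripper":0.1},
    {"dx":0,"dy":0,"dz":0,"ax":0,"ay":0,"az":0,"gripper":0.1},
    {"dx":0,"dy":0,"dz":0,"ax":0,"ay":0,"az":0,"gripper":0.1},
  ],
  grip_force=20,
)

```text
t: 6.5
ee_pos: [0.5192, 0.0951, 0.0675]
orientation: [0.074, 0.997, -0.0, -0.001]
wrist_force: [-5.4, 0.9, 0.1]
width: 0.155
finger_force: 22.4
```

Request:
move_arm(
  plan=[
    {"dx":-0.12,"dy":0,"dz":-0.42,"ax":0,"ay":0,"az":0,"gripper":0.1},
    {"dx":-0.19,"dy":0,"dz":-0.39,"ax":0,"ay":0,"az":0,"gripper":0.1},
    {"dx":-0.24,"dy":0,"dz":-0.36,"ax":0,"ay":0,"az":0,"gripper":0.1},
    {"dx":-0.3,"dy":0,"dz":-0.32,"ax":0,"ay":0,"az":0,"gripper":0.1},
    {"dx":-0.34,"dy":0,"dz":-0.27,"ax":0,"ay":0,"az":0,"gripper":0.1},
    {"dx":-0.38,"dy":0,"dz":-0.21,"ax":0,"ay":0,"az":0,"gripper":0.1},
  ],
)

```text
t: 7.1
ee_pos: [0.5671, 0.0878, 0.1268]
orientation: [0.074, 0.997, -0.0, -0.0]
wrist_force: [-0.8, -2.2, -5.8]
width: 0.154
finger_force: 20.9
```

Request:
move_arm(
  plan=[
    {"dx":-0.41,"dy":0,"dz":-0.15,"ax":0,"ay":0,"az":0,"gripper":0.1},
    {"dx":-0.43,"dy":0,"dz":-0.09,"ax":0,"ay":0,"az":0,"gripper":0.1},
    {"dx":-0.43,"dy":0,"dz":-0.02,"ax":0,"ay":0,"az":0,"gripper":0.1},
    {"dx":-0.43,"dy":0,"dz":0.04,"ax":0,"ay":0,"az":0,"gripper":0.1},
    {"dx":-0.42,"dy":0,"dz":0.11,"ax":0,"ay":0,"az":0,"gripper":0.1},
    {"dx":-0.4,"dy":0,"dz":0.17,"ax":0,"ay":0,"az":0,"gripper":0.1},
    {"dx":0,"dy":0,"dz":0,"ax":0,"ay":0,"az":0,"gripper":0.1},
  ],
)

```text
t: 7.8
ee_pos: [0.6436, 0.076, 0.1239]
orientation: [0.074, 0.997, -0.0, 0.001]
wrist_force: [-0.7, -6.7, 2.4]
width: 0.158
finger_force: 22.0
```

Request:
move_arm(
  plan=[
    {"dx":0,"dy":0,"dz":0,"ax":0,"ay":0,"az":0,"gripper":0.5},
    {"dx":0,"dy":0,"dz":0,"ax":0,"ay":0,"az":0,"gripper":0.5},
    {"dx":0,"dy":0,"dz":-0.6,"ax":0,"ay":0,"az":0,"gripper":0.5},
    {"dx":0,"dy":0,"dz":-1,"ax":0,"ay":0,"az":0,"gripper":0.5},
    {"dx":-0.1,"dy":-0.96,"dz":-0.5,"ax":0,"ay":0,"az":0,"gripper":0.5},
    {"dx":-0.08,"dy":-0.96,"dz":0,"ax":0,"ay":0,"az":0,"gripper":0.5},
    {"dx":-0.08,"dy":-0.96,"dz":0,"ax":0,"ay":0,"az":0,"gripper":0.5},
    {"dx":-0.08,"dy":-0.96,"dz":0,"ax":0,"ay":0,"az":0,"gripper":0.5},
    {"dx":-0.08,"dy":-0.96,"dz":0,"ax":0,"ay":0,"az":0,"gripper":0.5},
    {"dx":-0.08,"dy":-0.96,"dz":0,"ax":0,"ay":0,"az":0,"gripper":0.5},
    {"dx":-0.08,"dy":-0.96,"dz":0,"ax":0,"ay":0,"az":0,"gripper":0.5},
    {"dx":0,"dy":0,"dz":0,"ax":0,"ay":0,"az":0,"gripper":0.5},
  ],
)

```text
t: 9.0
ee_pos: [0.629, -0.1278, 0.1875]
orientation: [0.075, 0.997, -0.0, 0.001]
wrist_force: [0.3, 1.0, 0.1]
width: 0.497
finger_force: 0.0
```

```bash
cat > run2.py <<'E'
from fit import *
p,im=look([("barrel_brass",.006),("barrel_brass_mid",.025),("barrel_steel",.006),("canister_blue",.012)],"pics/w4.png")
h=cv2.cvtColor(im,cv2.COLOR_BGR2HSV);print("t",monitor.observe()["t"])
s={c:camera(c) for c in("scene","side")};cv2.imwrite("pics/s4.png",np.hstack([s["scene"][90:290,170:370],s["side"][120:320,170:370]]))
m={"scene":blue(s["scene"],(165,282),45),"side":blue(s["side"],(195,240),45)}
print({c:int(m[c].sum()) for c in m})
print(fit(m,cams(m,p),np.array([.566,.0875,-.155,1.95]),(.001,.001,.01,.1)))
E
python3 run2.py; python3 -c "
import cv2,numpy as np
a=cv2.imread('pics/s4.png');b=cv2.imread('pics/w4.png')
cv2.imwrite('pics/v4.png',np.vstack([cv2.resize(a,(600,300)),cv2.resize(b,(400,300),interpolation=cv2.INTER_AREA).copy() if 0 else cv2.copyMakeBorder(cv2.resize(b,(400,300)),0,0,100,100,cv2.BORDER_CONSTANT)]))"
```

```text
pose [ 0.629  -0.1278  0.1875] [ 0.075  0.997 -0.     0.001] t 9.05
barrel_brass [169.8, 261.2] 0.7 [ 0.6326 -0.1266  0.006 ]
barrel_brass [275.2, 244.0] 0.59 [ 0.7559 -0.1655  0.006 ]
barrel_brass [273.8, 179.6] 0.43 [ 0.7427 -0.24    0.006 ]
barrel_brass_mid [175.0, 260.2] 0.63 [ 0.6328 -0.1278  0.025 ]
barrel_brass_mid [281.5, 242.0] 0.6 [ 0.7514 -0.1662  0.025 ]
barrel_brass_mid [277.6, 175.3] 0.42 [ 0.7354 -0.2385  0.025 ]
barrel_steel [103.5, 279.3] 0.6 [ 0.5687 -0.0991  0.006 ]
canister_blue [70.9, 477.3] 0.64 [0.567  0.0878 0.012 ]
t 9.25
{'scene': 143, 'side': 526}
(array([ 0.56156436,  0.08625646, -0.09979573,  2.03210766]), np.float64(0.44333055252732056))
```

View pics/v4.png

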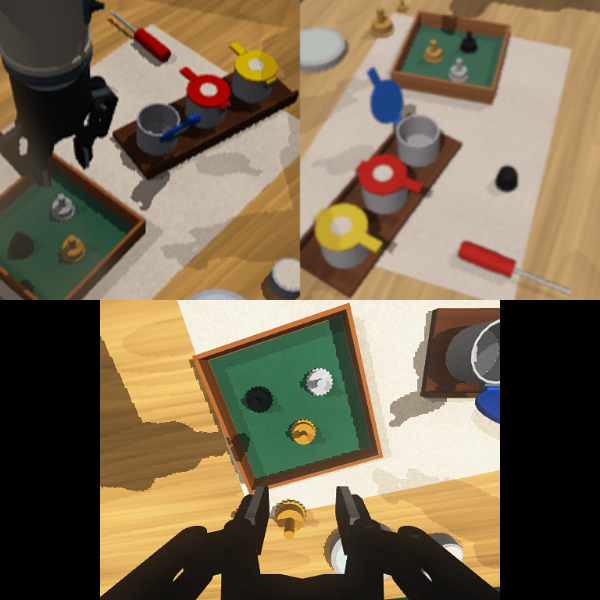

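The pictures show the blue cap standing wide open (fit about 2.0 rad), the red and yellow caps shut, and the brass barrel at v4 (303,432), well clear of the walls. I'll descend over it.

Request:
move_arm(
  plan=[
    {"dx":-0.12,"dy":0.03,"dz":0.9,"ax":0,"ay":0,"az":0,"gripper":0.45},
    {"dx":0,"dy":0,"dz":0.9,"ax":0,"ay":0,"az":0,"gripper":0.45},
    {"dx":0,"dy":0,"dz":0.9,"ax":0,"ay":0,"az":0,"gripper":0.45},
    {"dx":0,"dy":0,"dz":0.9,"ax":0,"ay":0,"az":0,"gripper":0.45},
    {"dx":0,"dy":0,"dz":0,"ax":0,"ay":0,"az":0,"gripper":0.45},
    {"dx":0,"dy":0,"dz":0,"ax":0,"ay":0,"az":0,"gripper":0.45},
  ],
)

```text
t: 9.95
ee_pos: [0.6324, -0.1241, 0.0794]
orientation: [0.074, 0.997, 0.0, -0.0]
wrist_force: [0.1, 0.8, 0.2]
width: 0.452
finger_force: 0.0
```

```bash
python3 - <<'E'
from h import *
p,im=look([("barrel_brass",.006),("barrel_brass_mid",.025)],"pics/w5.png")
E
```

```text
pose [ 0.6324 -0.1241  0.0794] [ 0.074  0.997  0.    -0.   ] t 10.0
barrel_brass [340.9, 234.3] 0.71 [ 0.7521 -0.1637  0.006 ]
barrel_brass [204.1, 257.0] 0.66 [ 0.633  -0.1264  0.006 ]
barrel_brass_mid [213.3, 254.2] 0.88 [ 0.6322 -0.128   0.025 ]
barrel_brass_mid [362.3, 229.1] 0.74 [ 0.7547 -0.1669  0.025 ]
```

View pics/w5.png

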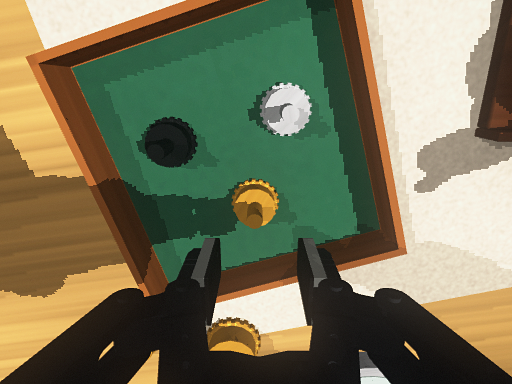

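The brass barrel sits at (203,255) between the fingers (mid column 258), with the larger decoy outside the tray at (335,234). A 3 mm sideways correction, then down and grip.

Request:
move_arm(
  plan=[
    {"dx":-0.02,"dy":-0.1,"dz":0.6,"ax":0,"ay":0,"az":0,"gripper":0.45},
    {"dx":0,"dy":0,"dz":0.6,"ax":0,"ay":0,"az":0,"gripper":0.45},
    {"dx":0,"dy":0,"dz":0.6,"ax":0,"ay":0,"az":0,"gripper":0.45},
    {"dx":0,"dy":0,"dz":0,"ax":0,"ay":0,"az":0,"gripper":0.3},
    {"dx":0,"dy":0,"dz":0,"ax":0,"ay":0,"az":0,"gripper":0.05},
    {"dx":0,"dy":0,"dz":0,"ax":0,"ay":0,"az":0,"gripper":0.05},
    {"dx":0,"dy":0,"dz":0,"ax":0,"ay":0,"az":0,"gripper":0.05},
    {"dx":0,"dy":0,"dz":0,"ax":0,"ay":0,"az":0,"gripper":0.05},
  ],
  grip_force=35,
)

```text
t: 10.9
ee_pos: [0.6332, -0.1279, 0.0263]
orientation: [0.074, 0.997, -0.0, 0.001]
wrist_force: [-0.6, 1.0, 4.7]
width: 0.095
finger_force: 34.6
```

Request:
move_arm(
  plan=[
    {"dx":0,"dy":0,"dz":-0.5,"ax":0,"ay":0,"az":0,"gripper":0.05},
    {"dx":0,"dy":0,"dz":-1,"ax":0,"ay":0,"az":0,"gripper":0.05},
    {"dx":0,"dy":0,"dz":-1,"ax":0,"ay":0,"az":0,"gripper":0.05},
    {"dx":0,"dy":0,"dz":-1,"ax":0,"ay":0,"az":0,"gripper":0.05},
    {"dx":0.84,"dy":0.97,"dz":-0.5,"ax":0,"ay":0,"az":0,"gripper":0.05},
    {"dx":0.84,"dy":0.97,"dz":0,"ax":0,"ay":0,"az":0,"gripper":0.05},
    {"dx":0.84,"dy":0.97,"dz":0,"ax":0,"ay":0,"az":0,"gripper":0.05},
    {"dx":0.83,"dy":0.97,"dz":0,"ax":0,"ay":0,"az":0,"gripper":0.05},
    {"dx":0,"dy":0.97,"dz":0,"ax":0,"ay":0,"az":0,"gripper":0.05},
    {"dx":0,"dy":0.97,"dz":0,"ax":0,"ay":0,"az":0,"gripper":0.05},
    {"dx":0,"dy":0.96,"dz":0,"ax":0,"ay":0,"az":0,"gripper":0.05},
    {"dx":0,"dy":0,"dz":0,"ax":0,"ay":0,"az":0,"gripper":0.05},
  ],
)

```text
t: 12.1
ee_pos: [0.5639, 0.0912, 0.1465]
orientation: [0.073, 0.997, 0.001, 0.001]
wrist_force: [0.7, -0.6, -0.9]
width: 0.091
finger_force: 34.2
```

```bash
python3 - <<'E'
from h import *
p,im=look([("barrel_brass",.125),("barrel_brass_mid",.14),("canister_blue",.012),("cap_blue_hinge",.06)],"pics/w6.png")
E
```

```text
pose [0.5639 0.0912 0.1465] [0.073 0.997 0.001 0.001] t 12.15
barrel_brass [234.0, 259.4] 0.65 [0.5635 0.0907 0.125 ]
barrel_brass [364.9, 67.7] 0.64 [ 0.6393 -0.0484  0.125 ]
barrel_brass_mid [247.1, 259.6] 0.96 [0.5637 0.0908 0.14  ]
canister_blue [179.5, 256.0] 0.74 [0.5637 0.088  0.012 ]
```

View pics/w6.png

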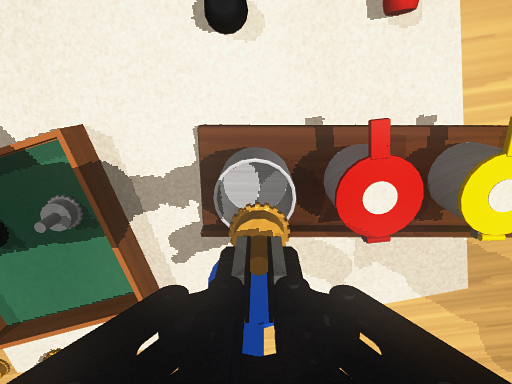

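The barrel hangs straight in the grip at (235,259), over the open canister whose rim is centred near (197,256). I'll correct 3 mm and lower.

Request:
move_arm(
  plan=[
    {"dx":-0.05,"dy":-0.11,"dz":0.4,"ax":0,"ay":0,"az":0,"gripper":0.05},
    {"dx":0,"dy":0,"dz":0.7,"ax":0,"ay":0,"az":0,"gripper":0.05},
    {"dx":0,"dy":0,"dz":0.7,"ax":0,"ay":0,"az":0,"gripper":0.05},
    {"dx":0,"dy":0,"dz":0.7,"ax":0,"ay":0,"az":0,"gripper":0.05},
    {"dx":0,"dy":0,"dz":0.5,"ax":0,"ay":0,"az":0,"gripper":0.05},
    {"dx":0,"dy":0,"dz":0.4,"ax":0,"ay":0,"az":0,"gripper":0.05},
    {"dx":0,"dy":0,"dz":0.25,"ax":0,"ay":0,"az":0,"gripper":0.05},
    {"dx":0,"dy":0,"dz":0,"ax":0,"ay":0,"az":0,"gripper":0.05},
  ],
)

```text
t: 13.15
ee_pos: [0.5645, 0.0846, 0.0353]
orientation: [0.074, 0.997, -0.0, 0.0]
wrist_force: [-0.4, -0.3, -0.1]
width: 0.095
finger_force: 36.5
```

Request:
move_arm(
  plan=[
    {"dx":0,"dy":0.08,"dz":0.04,"ax":0,"ay":0,"az":0,"gripper":0.05},
    {"dx":0,"dy":0,"dz":0,"ax":0,"ay":0,"az":0,"gripper":0.18},
    {"dx":0,"dy":0,"dz":0,"ax":0,"ay":0,"az":0,"gripper":0.18},
    {"dx":0,"dy":0,"dz":0,"ax":0,"ay":0,"az":0,"gripper":0.18},
  ],
)

```text
t: 13.55
ee_pos: [0.5646, 0.0872, 0.0347]
orientation: [0.074, 0.997, 0.0, 0.0]
wrist_force: [-0.1, -0.7, 0.5]
width: 0.181
finger_force: 0.0
```

Request:
move_arm(
  plan=[
    {"dx":0,"dy":0,"dz":-0.4,"ax":0,"ay":0,"az":0,"gripper":0.18},
    {"dx":0,"dy":0,"dz":-0.7,"ax":0,"ay":0,"az":0,"gripper":0.18},
    {"dx":0,"dy":0,"dz":-1,"ax":0,"ay":0,"az":0,"gripper":0.18},
    {"dx":0,"dy":0,"dz":-1,"ax":0,"ay":0,"az":0,"gripper":0.3},
    {"dx":0,"dy":0,"dz":-1,"ax":0,"ay":0,"az":0,"gripper":0.4},
    {"dx":-0.3,"dy":0,"dz":-1,"ax":0,"ay":0,"az":0,"gripper":0.5},
    {"dx":-0.6,"dy":0,"dz":0,"ax":0,"ay":0,"az":0,"gripper":0.5},
    {"dx":0,"dy":0,"dz":0,"ax":0,"ay":0,"az":0,"gripper":0.5},
  ],
)

```text
t: 14.35
ee_pos: [0.5935, 0.0831, 0.1899]
orientation: [0.074, 0.997, 0.0, 0.002]
wrist_force: [-0.7, 0.0, 0.1]
width: 0.498
finger_force: 0.0
```

```bash
python3 - <<'E'
from fit import *
p,im=look([("barrel_brass",.015),("barrel_brass_mid",.034),("canister_blue",.012),("cap_blue_tab",.135)],"pics/w7.png")
s=camera("side");cv2.imwrite("pics/s7.png",s)
m={"side":blue(s,(195,240),45)};print(m["side"].sum())
pp,f=fit(m,cams(m,p),np.array([.566,.0875,-.15,2.0]),(.0005,.0005,.01,.1));print(pp,f)
v=np.hstack([cv2.resize(im[60:384],(455,288)),cv2.resize(s[130:300,160:360],(339,288))]);cv2.imwrite("pics/v7.png",v)
E
```

```text
pose [0.5935 0.0831 0.1899] [0.074 0.997 0.    0.002] t 14.4
barrel_brass [314.6, 26.9] 0.82 [ 0.7322 -0.2212  0.015 ]
barrel_brass [138.0, 258.2] 0.81 [0.5632 0.0865 0.015 ]
barrel_brass [315.2, 83.5] 0.69 [ 0.7433 -0.1539  0.015 ]
barrel_brass_mid [141.8, 260.2] 0.87 [0.564  0.0883 0.034 ]
barrel_brass_mid [325.2, 18.2] 0.79 [ 0.7317 -0.2176  0.034 ]
barrel_brass_mid [329.1, 70.1] 0.66 [ 0.7459 -0.1606  0.034 ]
canister_blue [137.6, 260.0] 0.71 [0.5635 0.0883 0.012 ]
canister_blue [166.8, 84.6] 0.64 [ 0.5664 -0.0957  0.012 ]
cap_blue_tab [267.2, 256.4] 0.85 [0.6348 0.0744 0.135 ]
524
[0.56453026 0.08079125 0.01284606 1.97889873] 0.12702767175572519
```

View pics/v7.png

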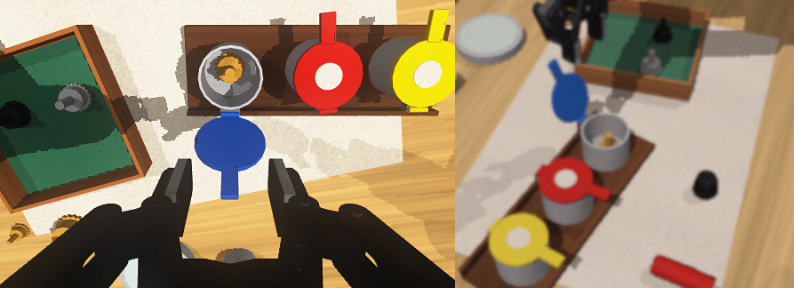

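The barrel stands upright in the middle of the canister (v7 (70,230)), and the blue cap is still open with its tab at (185,230) between the fingers. I'll pinch the tab again where I let it go.

Request:
move_arm(
  plan=[
    {"dx":-0.85,"dy":0,"dz":0,"ax":0,"ay":0,"az":0,"gripper":0.5},
    {"dx":-0.84,"dy":0,"dz":0,"ax":0,"ay":0,"az":0,"gripper":0.5},
    {"dx":0,"dy":0,"dz":0.7,"ax":0,"ay":0,"az":0,"gripper":0.5},
    {"dx":0,"dy":0,"dz":0.7,"ax":0,"ay":0,"az":0,"gripper":0.5},
    {"dx":0,"dy":0,"dz":0.75,"ax":0,"ay":0,"az":0,"gripper":0.5},
    {"dx":0,"dy":0,"dz":0,"ax":0,"ay":0,"az":0,"gripper":0.3},
    {"dx":0,"dy":0,"dz":0,"ax":0,"ay":0,"az":0,"gripper":0.1},
    {"dx":0,"dy":0,"dz":0,"ax":0,"ay":0,"az":0,"gripper":0.1},
    {"dx":0,"dy":0,"dz":0,"ax":0,"ay":0,"az":0,"gripper":0.1},
    {"dx":0,"dy":0,"dz":0,"ax":0,"ay":0,"az":0,"gripper":0.1},
  ],
  grip_force=20,
)

```text
t: 15.65
ee_pos: [0.6407, 0.0758, 0.1231]
orientation: [0.074, 0.997, 0.0, -0.0]
wrist_force: [-3.4, 1.7, -6.6]
width: 0.156
finger_force: 22.9
```

Request:
move_arm(
  plan=[
    {"dx":0.4,"dy":0,"dz":-0.17,"ax":0,"ay":0,"az":0,"gripper":0.1},
    {"dx":0.42,"dy":0,"dz":-0.11,"ax":0,"ay":0,"az":0,"gripper":0.1},
    {"dx":0.43,"dy":0,"dz":-0.04,"ax":0,"ay":0,"az":0,"gripper":0.1},
    {"dx":0.43,"dy":0,"dz":0.02,"ax":0,"ay":0,"az":0,"gripper":0.1},
    {"dx":0.43,"dy":0,"dz":0.09,"ax":0,"ay":0,"az":0,"gripper":0.1},
    {"dx":0.41,"dy":0,"dz":0.15,"ax":0,"ay":0,"az":0,"gripper":0.1},
  ],
)

```text
t: 16.25
ee_pos: [0.5664, 0.0874, 0.1259]
orientation: [0.074, 0.997, 0.0, 0.001]
wrist_force: [2.3, 1.3, 2.0]
width: 0.152
finger_force: 23.1
```

Request:
move_arm(
  plan=[
    {"dx":0.38,"dy":0,"dz":0.21,"ax":0,"ay":0,"az":0,"gripper":0.1},
    {"dx":0.34,"dy":0,"dz":0.27,"ax":0,"ay":0,"az":0,"gripper":0.1},
    {"dx":0.3,"dy":0,"dz":0.32,"ax":0,"ay":0,"az":0,"gripper":0.1},
    {"dx":0.24,"dy":0,"dz":0.36,"ax":0,"ay":0,"az":0,"gripper":0.1},
    {"dx":0.19,"dy":0,"dz":0.39,"ax":0,"ay":0,"az":0,"gripper":0.1},
    {"dx":0.12,"dy":0,"dz":0.4,"ax":0,"ay":0,"az":0,"gripper":0.1},
    {"dx":0.06,"dy":0,"dz":0.3,"ax":0,"ay":0,"az":0,"gripper":0.1},
    {"dx":0,"dy":0,"dz":0,"ax":0,"ay":0,"az":0,"gripper":0.1},
  ],
)

```text
t: 17.05
ee_pos: [0.5166, 0.0948, 0.056]
orientation: [0.074, 0.997, 0.0, -0.001]
wrist_force: [-0.8, 6.8, 1.2]
width: 0.157
finger_force: 23.5
```

Request:
move_arm(
  plan=[
    {"dx":0,"dy":0,"dz":0.08,"ax":0,"ay":0,"az":0,"gripper":0.1},
    {"dx":0,"dy":0,"dz":0.08,"ax":0,"ay":0,"az":0,"gripper":0.1},
    {"dx":0,"dy":0,"dz":0,"ax":0,"ay":0,"az":0,"gripper":0.1},
  ],
)

```text
t: 17.35
ee_pos: [0.5164, 0.0948, 0.0517]
orientation: [0.074, 0.997, 0.0, -0.001]
wrist_force: [-3.2, 7.0, 2.0]
width: 0.155
finger_force: 23.6
```

Request:
move_arm(
  plan=[
    {"dx":0,"dy":0,"dz":0.05,"ax":0,"ay":0,"az":0,"gripper":0.1},
    {"dx":0,"dy":0,"dz":0,"ax":0,"ay":0,"az":0,"gripper":0.1},
  ],
)

```text
t: 17.55
ee_pos: [0.5163, 0.0948, 0.0503]
orientation: [0.074, 0.997, 0.0, -0.001]
wrist_force: [-2.5, 6.9, 2.0]
width: 0.153
finger_force: 23.7
```

Request:
move_arm(
  plan=[
    {"dx":0,"dy":0,"dz":0,"ax":0,"ay":0,"az":0,"gripper":0.45},
    {"dx":0,"dy":0,"dz":0,"ax":0,"ay":0,"az":0,"gripper":0.45},
    {"dx":0,"dy":0,"dz":-0.6,"ax":0,"ay":0,"az":0,"gripper":0.45},
    {"dx":0,"dy":0,"dz":-0.8,"ax":0,"ay":0,"az":0,"gripper":0.45},
    {"dx":0,"dy":0,"dz":0,"ax":0,"ay":0,"az":0,"gripper":0},
    {"dx":-0.6,"dy":0,"dz":0,"ax":0,"ay":0,"az":0,"gripper":0},
    {"dx":0,"dy":0,"dz":0,"ax":0,"ay":0,"az":0,"gripper":0},
    {"dx":0,"dy":0,"dz":0,"ax":0,"ay":0,"az":0,"gripper":0},
    {"dx":0,"dy":0,"dz":0.4,"ax":0,"ay":0,"az":0,"gripper":0},
    {"dx":0,"dy":0,"dz":0.3,"ax":0,"ay":0,"az":0,"gripper":0},
    {"dx":0,"dy":0,"dz":0,"ax":0,"ay":0,"az":0,"gripper":0},
  ],
)

```text
t: 18.65
ee_pos: [0.5342, 0.0912, 0.0699]
orientation: [0.074, 0.997, -0.0, -0.002]
wrist_force: [0.1, 0.2, -0.4]
width: 0.003
finger_force: 0.0
```

Request:
move_arm(
  plan=[
    {"dx":0,"dy":0,"dz":0.07,"ax":0,"ay":0,"az":0,"gripper":0},
    {"dx":0,"dy":0,"dz":0.06,"ax":0,"ay":0,"az":0,"gripper":0},
    {"dx":0,"dy":0,"dz":0.04,"ax":0,"ay":0,"az":0,"gripper":0},
    {"dx":0,"dy":0,"dz":0,"ax":0,"ay":0,"az":0,"gripper":0},
  ],
)

```text
t: 19.05
ee_pos: [0.536, 0.0914, 0.0669]
orientation: [0.074, 0.997, 0.0, 0.0]
wrist_force: [0.1, -0.5, 0.8]
width: 0.002
finger_force: 0.0
```

Request:
move_arm(
  plan=[
    {"dx":0,"dy":0,"dz":0.05,"ax":0,"ay":0,"az":0,"gripper":0},
    {"dx":0,"dy":0,"dz":0.04,"ax":0,"ay":0,"az":0,"gripper":0},
    {"dx":0,"dy":0,"dz":0,"ax":0,"ay":0,"az":0,"gripper":0},
    {"dx":0,"dy":0,"dz":0,"ax":0,"ay":0,"az":0,"gripper":0},
  ],
)

```text
t: 19.45
ee_pos: [0.5363, 0.0915, 0.0652]
orientation: [0.074, 0.997, 0.0, 0.0]
wrist_force: [-3.1, 0.5, 12.0]
width: -0.0
finger_force: 5.9
```

Request:
move_arm(
  plan=[
    {"dx":0,"dy":0,"dz":0.02,"ax":0,"ay":0,"az":0,"gripper":0},
    {"dx":0,"dy":0,"dz":0,"ax":0,"ay":0,"az":0,"gripper":0},
    {"dx":0,"dy":0,"dz":-0.4,"ax":0,"ay":0,"az":0,"gripper":0},
    {"dx":0,"dy":0,"dz":-1,"ax":0,"ay":0,"az":0,"gripper":0},
    {"dx":0,"dy":0,"dz":-1,"ax":0,"ay":0,"az":0,"gripper":0},
    {"dx":0,"dy":0,"dz":-1,"ax":0,"ay":0,"az":0,"gripper":0},
    {"dx":0,"dy":0,"dz":-1,"ax":0,"ay":0,"az":0,"gripper":0},
    {"dx":0,"dy":0,"dz":-1,"ax":0,"ay":0,"az":0,"gripper":0},
    {"dx":0,"dy":0,"dz":0,"ax":0,"ay":0,"az":0,"gripper":0},
    {"dx":0,"dy":0,"dz":0,"ax":0,"ay":0,"az":0,"gripper":0},
  ],
)

```text
t: 20.45
ee_pos: [0.5362, 0.0915, 0.2263]
orientation: [0.074, 0.997, 0.0, 0.001]
wrist_force: [0.3, -0.4, -0.5]
width: 0.003
finger_force: 0.0
```

```bash
python3 - <<'E'
from fit import *
pose=wpose();ims={c:camera(c) for c in("wrist","scene","side")}
cs=cams(ims,pose);gp=np.array([.566,.0875,-.15,.02])
g={}
for c in ims:
    K,R,t=cs[c];q=K@(R@np.array([.56,.088,.065])+t);g[c]=(q[1]/q[2],q[0]/q[2])
m={c:blue(ims[c],g[c],55 if c=="wrist" else 32) for c in ims}
for sub in(("wrist","scene","side"),("wrist",),("wrist","side")):
    try: print(sub,*fit({c:m[c] for c in sub},cs,gp,(.002,.002,.03,.06)))
    except Exception as e: print(e)
cv2.imwrite("pics/v8.png",np.hstack([cv2.resize(ims["wrist"],(400,300)),cv2.resize(ims["side"][120:320,165:365],(300,300))]))
E
```

```text
('wrist', 'scene', 'side') [ 0.5663051   0.08807871 -0.13745026 -0.00754525] 0.32908430365117064
('wrist',) [ 0.56521455  0.08681271 -0.1450995   0.02759487] 0.054651826484018264
('wrist', 'side') [ 0.56679139  0.08700673 -0.14008648 -0.0416537 ] 0.1880809094305132
```

View pics/v8.png

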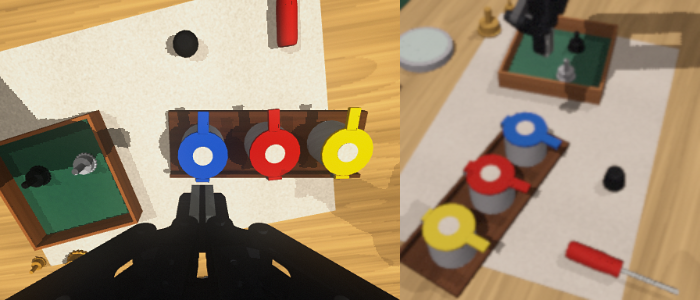

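The pictures show the blue cap flat and shut (fit about 0 rad) and the brass barrel gone from the tray. Steel and black are still in it, the other caps are shut, and the loupe and screwdriver are in place. Handing in.

```bash
python3 -c "
from bench import *
print(close_job())"
```

```text
the job is handed in; nothing more can be done
None
```

The brass barrel is standing in the blue canister with its cap pressed shut, and the other barrels, caps, loupe and screwdriver look undisturbed in the last pictures; I handed the job in at about 20.6 s.

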